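Shake the caught seat rings out of the upturned tin

TASK

Two valve seat rings are caught on the inturned lips inside the longer of the two upturned steel boxes. Lift that box level without jolting it, carry it over the blue tray and, keeping it level, shake it to and fro along its length until its weight stops dropping, which shows that both rings have fallen into the tray. Then set the empty box down again, mouth down, where it stood, and leave the tray where it is.

Things in the scene. Friction and masses are not known exactly. Their poses are not given: they have to be found in the camera images.
- long_box: Sheet-steel box standing mouth down, 142 (its x) x 58 (y) x 56 mm high, walls 3, about 0.3 kg; grip across the 58 mm at mid-length. Origin: centre of the mouth, on the bench; z up to the closed side. Inside the mouth each short end has a smooth flat lip, 4 thick, turned 32 mm inward; between the lips it is open, 72 x 52 mm. The other, empty box is only 98 mm long.
- tray: Blue plastic tray, open on top, 150 mm (its x) by 210 mm (its y), 62 mm high, walls 3 mm, floor 3 mm thick, loose on the bench, 0.5 kg. Origin: centre of its underside, z up.
- ring_a: Turned steel ring, 44 mm across, 15 thick, about 0.14 kg, lying unseen on the lip at the box's +x end, against the end wall. Origin: centre of its underside, z its axis. It stays in a smooth carry (under 2 m/s2), but slides 9 mm inward and drops through the opening when the box is shaken along its x at over 4 m/s2: strokes of 40 to 50 mm, 3 or more to and fro a second, often several.
- ring_b: Turned steel ring, 48 mm across, 10 thick, about 0.12 kg, lying unseen on the lip at the box's -x end, against the end wall; it slides and drops like the other, after 7 mm. Origin: centre of its underside, z its axis. The masses of box and rings vary by a fifth from start to start.

How it is judged:
By the outcome, as a careful person would: the job done as asked, in the order asked, and still so for the second after the job is handed in, with the robot touching nothing.
It also fails if it takes over 53 s, if anything falls off the work surface, if the arm or the gripper's body presses on something with over 40 N, if the wrist force passes 120 N, or if a joint passes its speed limit or range.

ROBOT

A 6-joint arm with a two-finger parallel gripper is mounted at the origin on a cart in front of the work surface, level with it; the furniture and walls round the work are solid. World frame = base frame: x ahead of the robot, y to its left, z up, the work surface at z = 0. Lengths are in m, angles in rad, forces in N, time in s.
With the tool pointing down it reaches from about 0.325 to 0.775 m from the base axis. Payload 5.5 kg.
Tool frame: the origin (TCP) lies midway between the tips of the shut fingers; the grasp point (between the pads) lies 19 mm behind it; z points along the fingers, y is the line along which they close (so a half turn about z gives the same grasp; the last joint's range is limited). The gripper opens to 85 mm and grips with 20 to 120 N. Pads are 22 mm wide; open, the fingers measure 114 mm over their backs; the gripper's body (76 mm by 85 mm) begins 54 mm behind the grasp point. The pads swing forward as they close: fully open they stand 13 mm farther back than shut.
Start: joints at [-1.323, 0.091, 1.231, -0, 1.82, -0.057], TCP at [0.18, -0.572, 0.231] pointing down, gripper open.
Joint ranges: [-2.87, 2.87], [-0.86, 2.18], [0.17, 2.46], [-1.51, 4.65], [0.06, 2.69], [-2.65, 2.65]. Speed limits (rad/s): [2.57, 2.57, 3.01, 3.14, 3.14, 3.14].

INTERFACE

Orientations are given as a unit quaternion [x, y, z, w].
In Python, from cell import readout, optics, order gives the robot as it stands. The module is installed in compiled form; this text tells all that it offers.
- The arm moves only by the tool play_rows, never from a script. Its argument "plan" is a list of rows, each a list of 2 entries, a list of its own where there are three numbers: the shift along the tool's x, y, z normalised to -1 to 1, where 1 is 0.1 m, then the turn about the tool's z normalised to -1 to 1, where 1 is 30 degrees. A call has 1 to 5 rows; each row is the pose to reach, as a shift and turn from the pose commanded when the call began, along the tool's axes at that moment; what a row does not reach only later rows make up. A row lasts 1/10 s, in which the tool goes at most 50 mm and 8.59 degrees, less where a joint would pass 70% of its speed; a pose out of reach is approached as far as the arm can. A call with a number of a shift or a turn outside -1 to 1 is refused whole. A call with a gripper value outside its range is refused whole. "grip" is the closure, from -1 (fully open) to 1 (shut), set as the call begins (left out, the last holds). The fingers move at their own pace and stop on an object; the grip force is fixed at half the most. Time passes only in rows, so rows that repeat a pose let the fingers close. It gives the time, the measured TCP pose, the force, the opening and the grip force at its end, in the units of the state.
- readout.state(): the state, without advancing time (a new reading comes with each control period).
- optics.get_image(name): name is "side" or "top" or "wrist"; returns a dict with "img" (384x512x3 uint8, red, green, blue), "fx", "fy", "cx", "cy" (pixels), "D" ([k1, k2, p1, p2, k3] as OpenCV has them; the pictures are not rectified), "cam_to_world" (4x4, takes a point from camera to world coordinates); the wrist camera has in their place "tool_from_camera" (4x4, takes a point from camera to tool coordinates, whose origin is the TCP and whose axes are the flange's). Camera axes: x right, y down, z forward; pixel columns grow to the right and rows downward; lengths in m; the calibration is good to about 2 mm. A picture is of the moment at which its call begins: read the wrist's pose just before it. There is no depth.
- order.finish_job(): hands the job in; it is judged then, once.
The state is a dict: "time": time; "joints": joint angles; "joint_velocities": joint speeds; "tau": joint torques, N m; "tool_pos": TCP position; "tcp_rot": TCP orientation; "force": force on the tool from outside, world axes, zero at the start; "wrist_torque": the same for the moment, N m; "opening": finger opening in m; "finger_force": force on a finger pad.
Only numpy, scipy, OpenCV 4.12 (cv2) and the standard library are available. Lean on these libraries where they do the work, as an engineer would, in place of code of your own. Each camera call takes 0.05 s, during which the arm holds its last target. There are 200 camera calls.

## Working session

There is one attempt and no reset: what is moved stays moved. The work goes in short steps, Python scripts to look and compute and a tool call to move; the robot and the scene stay as the last step left them, time stands still between calls to the robot, and variables do not carry over. Pictures are saved under pics/ and viewed, at most 10 in all, crops included, and the job is handed in when it is done.

Besides the shell and the picture viewer there is one more tool, called after "Emit:" as name(argument=value, ...) on one line, values as JSON. play_rows: Moves the arm, as the interface text tells. Scaled input: -1 to 1 covers 0.1 m each way for a shift and 30 degrees each way for a turn. Its arguments: {"type":"object","properties":{"plan":{"type":"array","items":{"type":"array"}},"grip":{"type":"number"}},"required":["plan"]}

```bash
mkdir -p pics; python3 - <<'E'
from cell import readout, optics
import cv2,numpy as np
s=readout.state();print({k:np.round(v,3).tolist() for k,v in s.items()})
for n in ("top","side"):
    d=optics.get_image(n);cv2.imwrite(f"pics/{n}0.png",d["img"][:,:,::-1])
    print(n,d["fx"],d["fy"],d["cx"],d["cy"],d["D"],np.round(d["cam_to_world"],4).tolist())
E
```

```text
{'time': 0.0, 'joints': [-1.323, 0.092, 1.232, 0.0, 1.82, -0.057], 'joint_velocities': [0.002, 0.0, -0.001, -0.001, -0.0, -0.001], 'tau': [-0.0, -45.873, -41.803, -0.0, 0.012, 0.0], 'tool_pos': [0.18, -0.572, 0.23], 'tcp_rot': [0.988, 0.152, -0.0, -0.001], 'force': [-0.659, 0.001, 0.426], 'wrist_torque': [0.029, -0.004, -0.06], 'finger_force': 0.0, 'opening': 0.085}
top 430.1778544396339 430.1778544396339 257.7349905109199 184.5207676670905 [-0.14759604  0.          0.          0.          0.        ] [[0.025, -0.9812, 0.1915, 0.2965], [-0.9997, -0.0231, 0.0121, -0.0728], [-0.0075, -0.1917, -0.9814, 1.0526], [0.0, 0.0, 0.0, 1.0]]
side 445.19475016126233 445.19475016126233 253.88470817499316 188.42945700462178 [-0.16820418  0.          0.          0.          0.        ] [[0.9987, 0.0296, -0.0403, 0.5217], [0.0495, -0.4699, 0.8813, -1.0188], [0.0072, -0.8822, -0.4708, 0.5451], [0.0, 0.0, 0.0, 1.0]]
```

View pics/top0.png

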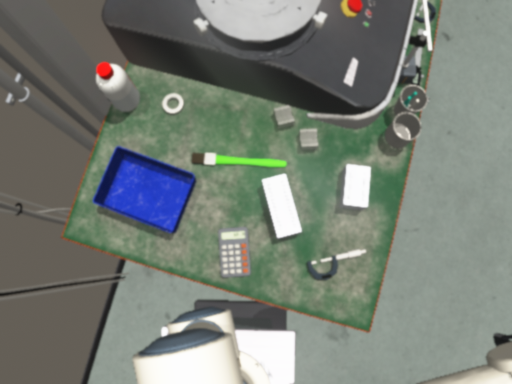

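View pics/side0.png

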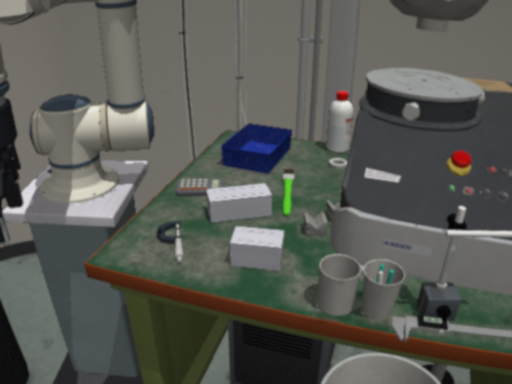

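The top view shows the long box at about (281,206), the short one at (356,186) and the tray at (145,190). I'll take an enlarged crop for the corners.

```bash
python3 - <<'E'
import cv2
i=cv2.imread("pics/top0.png")
a=cv2.resize(i[165:245,250:310],None,fx=6,fy=6,interpolation=cv2.INTER_CUBIC)
b=cv2.resize(i[140:240,88:203],None,fx=3.8,fy=4.8,interpolation=cv2.INTER_CUBIC)
import numpy as np
b=cv2.resize(i[140:240,88:203],None,fx=3.8,fy=3.8,interpolation=cv2.INTER_CUBIC)
c=np.zeros((480,800,3),np.uint8);c[:,:360]=a;c[:380,362:362+b.shape[1]]=b
cv2.imwrite("pics/crop.png",c)
E
```

```text
(no output)
```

View pics/crop.png

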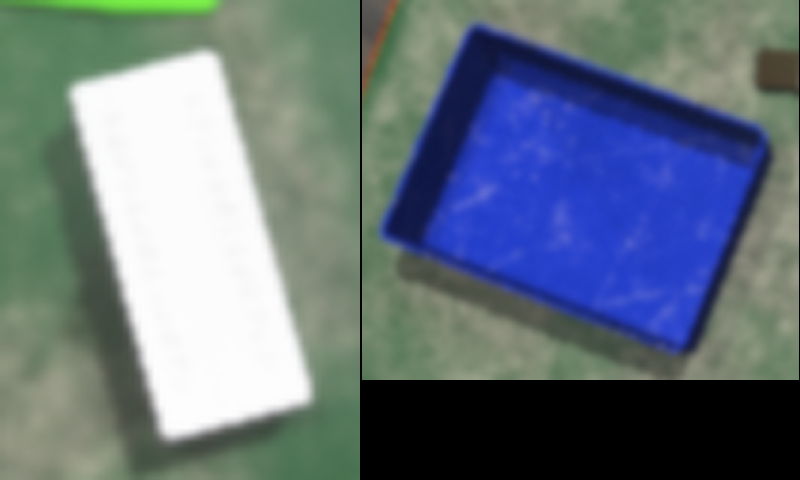

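The crop shows the top-face corners of the long box at (70,90), (215,52), (312,402), (165,440), and the tray's rim corners at (475,27), (768,135), (688,352), (385,238).

```bash
cat >h.py <<'E'
import numpy as np,cv2
def world(d,px,z):
    K=np.array([[d["fx"],0,d["cx"]],[0,d["fy"],d["cy"]],[0,0,1]])
    u=cv2.undistortPoints(np.array(px,float).reshape(-1,1,2),K,np.array(d["D"]))[:,0]
    T=np.array(d["cam_to_world"]);r=np.c_[u,np.ones(len(u))]@T[:3,:3].T
    return T[:3,3]+r*((z-T[2,3])/r[:,2])[:,None]
def rect(n,P):
    e=np.roll(P,-1,0)-P
    print(n,"c",P.mean(0).round(4),"sides",np.linalg.norm(e,axis=1).round(4),"ang",np.degrees(np.arctan2(e[:,1],e[:,0])).round(1))
E
python3 - <<'E'
from h import *
from cell import optics
d=optics.get_image("top")
b=np.array([(70,90),(215,52),(312,402),(165,440)])/6+[249.6,164.6]
rect("box",world(d,b,.056))
t=(np.array([(475,27),(768,135),(688,352),(385,238)])-[362,0])/3.8+[87.6,139.6]
rect("tray",world(d,t,.062))
E
```

```text
box c [ 0.4428 -0.1168  0.056 ] sides [0.0594 0.143  0.0587 0.1423] ang [ -73.7 -164.   105.7   16.2]
tray c [0.4736 0.209  0.062 ] sides [0.2052 0.1427 0.2085 0.1457] ang [-109.   162.8   71.9  -18.5]
```

Emit:
play_rows(plan=[[[0.3,-0.28,0],0],[[0.6,-0.55,0],0],[[0.9,-0.83,0],0],[[0.97,-0.89,0],0]])

```text
time: 0.55
tool_pos: [0.2475, -0.4557, 0.2317]
tcp_rot: [0.988, 0.153, 0.001, -0.0]
force: [-0.6, -0.9, 0.9]
opening: 0.0856
finger_force: 0.0
```

Emit:
play_rows(plan=[[[0.3,-0.28,0],0],[[0.6,-0.55,0],0],[[0.9,-0.83,0],0],[[0.97,-0.89,0],0]])

```text
time: 0.95
tool_pos: [0.313, -0.3422, 0.2316]
tcp_rot: [0.988, 0.153, 0.0, 0.0]
force: [-0.5, -0.7, 0.6]
opening: 0.0851
finger_force: 0.0
```

Emit:
play_rows(plan=[[[0.3,-0.28,0],0],[[0.6,-0.55,0],0],[[0.9,-0.83,0],0],[[0.97,-0.89,0],0]])

```text
time: 1.35
tool_pos: [0.3788, -0.2285, 0.2313]
tcp_rot: [0.988, 0.153, 0.0, -0.0]
force: [-0.4, -0.6, 0.4]
opening: 0.0849
finger_force: 0.0
```

Emit:
play_rows(plan=[[[0.3,-0.28,0],0],[[0.6,-0.55,0],0.02],[[0.9,-0.83,0],0.04],[[0.97,-0.88,0],0.047],[[0.97,-0.88,0],0.047]])

```text
time: 1.85
tool_pos: [0.4441, -0.1175, 0.2309]
tcp_rot: [0.99, 0.141, -0.001, 0.0]
force: [0.7, 0.2, -0.5]
opening: 0.0855
finger_force: 0.0
```

```bash
python3 - <<'E'
from cell import readout, optics
import cv2,numpy as np
s=readout.state();print({k:np.round(s[k],4).tolist() for k in ("time","tool_pos","tcp_rot","force")})
d=optics.get_image("wrist");cv2.imwrite("pics/w0.png",d["img"][:,:,::-1])
np.savez("w0.npz",p=s["tool_pos"],q=s["tcp_rot"],fx=d["fx"],fy=d["fy"],cx=d["cx"],cy=d["cy"],D=d["D"],T=d["tool_from_camera"])
print(np.round(d["tool_from_camera"],3).tolist())
E
```

```text
{'time': 1.85, 'tool_pos': [0.4441, -0.1175, 0.2309], 'tcp_rot': [0.9901, 0.1405, -0.0005, 0.0002], 'force': [0.6614, 0.1832, -0.5473]}
[[-0.001, -0.949, -0.316, 0.081], [1.0, -0.001, 0.0, -0.0], [-0.001, -0.316, 0.949, -0.144], [0.0, 0.0, 0.0, 1.0]]
```

View pics/w0.png

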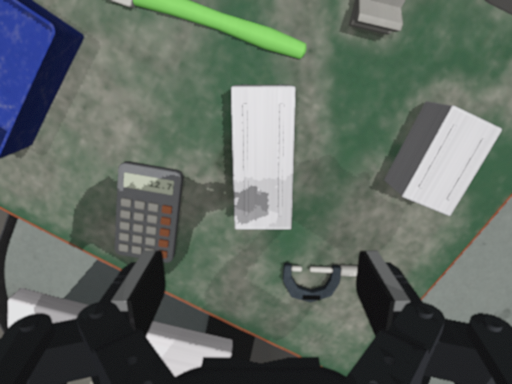

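The wrist view shows the long box's top corners at (231,87), (295,87), (292,229), (235,229). The fingers at (140,300) and (385,300) straddle it symmetrically.

```bash
python3 - <<'E'
from h import *
from scipy.spatial.transform import Rotation as R
w=np.load("w0.npz");A=np.eye(4);A[:3,:3]=R.from_quat(w["q"]).as_matrix();A[:3,3]=w["p"]
d={k:w[k] for k in("fx","fy","cx","cy","D")};d["cam_to_world"]=A@w["T"]
P=world(d,[(231,87),(295,87),(292,229),(235,229)],.056);rect("box",P)
c=P.mean(0)-A[:3,3];print("tool off",(A[:3,:3].T@c).round(4), "yaw",np.degrees(np.arctan2(A[1,0],A[0,0])))
E
```

```text
box c [ 0.4437 -0.1208  0.056 ] sides [0.0582 0.1421 0.0593 0.1421] ang [ -73.9 -163.4  106.    16.2]
tool off [-0.001   0.003   0.1749] yaw 16.155368243391063
```

Emit:
play_rows(plan=[[[-0.01,0.015,0.3],0],[[-0.01,0.015,0.6],0],[[-0.01,0.015,0.9],0],[[-0.01,0.015,1.0],0]])

```text
time: 2.3
tool_pos: [0.441, -0.1204, 0.1277]
tcp_rot: [0.99, 0.138, -0.003, -0.001]
force: [-0.8, 0.1, -0.5]
opening: 0.0853
finger_force: 0.0
```

Emit:
play_rows(plan=[[[0,0,0.3],0],[[0,0,0.6],0],[[0,0,0.8],0],[[0,0,0.95],0],[[0,0,1.0],0]])

```text
time: 2.8
tool_pos: [0.4424, -0.1197, 0.0303]
tcp_rot: [0.99, 0.139, -0.001, -0.0]
force: [-0.2, -0.7, 0.0]
opening: 0.0854
finger_force: 0.0
```

Emit:
play_rows(plan=[[[0,0,0.1],0],[[0,0,0.18],0],[[0,0,0.2],0],[[0,0,0.2],0]])

```text
time: 3.2
tool_pos: [0.4431, -0.119, 0.0113]
tcp_rot: [0.99, 0.14, -0.0, 0.0]
force: [0.8, -0.0, 0.2]
opening: 0.0853
finger_force: 0.0
```

Emit:
play_rows(plan=[[[0,0,0],0],[[0,0,0],0],[[0,0,0],0],[[0,0,0],0]], grip=0.1)

```text
time: 3.6
tool_pos: [0.4437, -0.1193, 0.0121]
tcp_rot: [0.99, 0.14, 0.001, 0.0]
force: [0.3, -0.7, 3.1]
opening: 0.0575
finger_force: 66.2
```

Emit:
play_rows(plan=[[[0,0,0],0],[[0,0,-0.02],0],[[0,0,-0.06],0],[[0,0,-0.13],0],[[0,0,-0.23],0]], grip=0.5)

```text
time: 4.1
tool_pos: [0.4422, -0.1186, 0.0336]
tcp_rot: [0.99, 0.14, -0.001, -0.001]
force: [0.0, 0.9, -5.5]
opening: 0.0572
finger_force: 65.3
```

Emit:
play_rows(plan=[[[0,0,-0.11],0],[[0,0,-0.23],0],[[0,0,-0.35],0],[[0,0,-0.46],0],[[0,0,-0.55],0]])

```text
time: 4.6
tool_pos: [0.4434, -0.1191, 0.0908]
tcp_rot: [0.99, 0.14, 0.001, 0.0]
force: [0.2, 0.4, -5.3]
opening: 0.0574
finger_force: 65.2
```

Emit:
play_rows(plan=[[[0,0,-0.06],0],[[0,0,-0.1],0],[[0,0,-0.12],0],[[0,0,-0.12],0],[[0,0,-0.12],0]])

```text
time: 5.1
tool_pos: [0.4429, -0.1189, 0.1007]
tcp_rot: [0.99, 0.14, -0.0, -0.0]
force: [0.1, -0.4, -4.8]
opening: 0.0573
finger_force: 65.3
```

Emit:
play_rows(plan=[[[0,0,0],0],[[0,0,0],0],[[0,0,0],0]])

```text
time: 5.4
tool_pos: [0.443, -0.119, 0.1011]
tcp_rot: [0.99, 0.14, -0.0, -0.0]
force: [-0.1, -1.0, -5.1]
opening: 0.0571
finger_force: 65.3
```

```bash
cat >st.py <<'E'
from cell import readout, optics
import numpy as np,cv2,sys
from scipy.spatial.transform import Rotation as R
s=readout.state();M=R.from_quat(s["tcp_rot"]).as_matrix()
print({k:np.round(s[k],4).tolist() for k in ("time","tool_pos","tcp_rot","joints","force","wrist_torque","opening","finger_force")})
print("yaw",np.degrees(np.arctan2(M[1,0],M[0,0])))
if len(sys.argv)>3:
    t=np.array([float(v) for v in sys.argv[1:4]]);print("tool shift",(M.T@(t-s["tool_pos"])).round(4))
E
python3 st.py 0.4735 0.209 0.10
python3 -c "
from cell import optics
import cv2
i=optics.get_image('side')['img'][:,:,::-1];cv2.imwrite('pics/s1.png',cv2.resize(i[100:300,130:350],None,fx=2.5,fy=2.5))"
```

```text
{'time': 5.4, 'tool_pos': [0.443, -0.119, 0.1011], 'tcp_rot': [0.9902, 0.1396, -0.0002, -0.0001], 'joints': [-0.3365, -0.2844, 1.8127, 0.0, 1.6137, 0.9541], 'force': [-0.15, -0.9511, -5.1132], 'wrist_torque': [0.0226, -0.0039, 0.0773], 'opening': 0.0571, 'finger_force': 65.2699}
yaw 16.054383528764067
tool shift [ 0.12   -0.3067  0.0011]
```

View pics/s1.png

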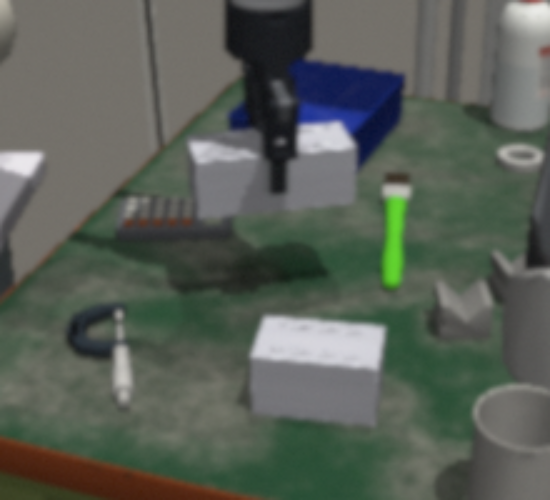

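The side view shows the box hanging level in the fingers, clear of everything. Next is the carry to the tray.

Emit:
play_rows(plan=[[[0.011,-0.028,0],0],[[0.033,-0.084,0],0],[[0.066,-0.168,0],0],[[0.11,-0.28,0],0],[[0.164,-0.42,0],0]])

```text
time: 5.95
tool_pos: [0.4473, -0.0731, 0.1013]
tcp_rot: [0.99, 0.14, 0.0, -0.0]
force: [0.3, 0.2, -5.1]
opening: 0.0573
finger_force: 65.3
```

Emit:
play_rows(plan=[[[0.066,-0.168,0],0],[[0.138,-0.354,0],0],[[0.218,-0.56,0],0],[[0.298,-0.763,0],0],[[0.379,-0.968,0],0]])

```text
time: 6.45
tool_pos: [0.4567, 0.0313, 0.1014]
tcp_rot: [0.99, 0.14, 0.0, -0.0]
force: [-0.2, -0.5, -5.0]
opening: 0.0573
finger_force: 65.3
```

Emit:
play_rows(plan=[[[0.08,-0.205,0],0],[[0.16,-0.41,0],0],[[0.24,-0.614,0],0],[[0.313,-0.8,0],0],[[0.379,-0.968,0],0]])

```text
time: 6.95
tool_pos: [0.4661, 0.135, 0.1013]
tcp_rot: [0.99, 0.14, 0.0, -0.0]
force: [0.2, 0.3, -5.4]
opening: 0.0572
finger_force: 65.3
```

Emit:
play_rows(plan=[[[0.066,-0.168,0],0],[[0.127,-0.326,0],0],[[0.182,-0.466,0],0],[[0.226,-0.577,0],0],[[0.255,-0.652,0],0]])

```text
time: 7.45
tool_pos: [0.4728, 0.2038, 0.1012]
tcp_rot: [0.99, 0.14, -0.0, 0.0]
force: [-0.7, -0.2, -5.1]
opening: 0.0574
finger_force: 65.3
```

Emit:
play_rows(plan=[[[0.018,-0.047,0],-0.02],[[0.025,-0.065,0],-0.06],[[0.025,-0.065,0],-0.13],[[0.025,-0.065,0],-0.23],[[0.025,-0.065,0],-0.35]])

```text
time: 7.95
tool_pos: [0.4737, 0.209, 0.1013]
tcp_rot: [0.973, 0.231, -0.0, 0.0]
force: [-0.8, -0.7, -4.7]
opening: 0.0572
finger_force: 65.3
```

Emit:
play_rows(plan=[[[0,0,0],-0.13],[[0,0,0],-0.27],[[0,0,0],-0.41],[[0,0,0],-0.55],[[0,0,0],-0.69]])

```text
time: 8.45
tool_pos: [0.4738, 0.2089, 0.1013]
tcp_rot: [0.916, 0.402, -0.0, 0.0]
force: [0.2, 0.3, -5.1]
opening: 0.0578
finger_force: 65.3
```

Emit:
play_rows(plan=[[[0,0,0],-0.14],[[0,0,0],-0.28],[[0,0,0],-0.42],[[0,0,0],-0.56],[[0,0,0],-0.68]])

```text
time: 8.95
tool_pos: [0.4737, 0.2089, 0.1013]
tcp_rot: [0.83, 0.558, -0.0, 0.0]
force: [-0.7, 0.9, -4.8]
opening: 0.0576
finger_force: 65.3
```

Emit:
play_rows(plan=[[[0,0,0],-0.08],[[0,0,0.02],-0.12],[[0,0,0.06],-0.14],[[0,0,0.1],-0.15],[[0,0,0.11],-0.15]])

```text
time: 9.45
tool_pos: [0.4732, 0.2093, 0.0893]
tcp_rot: [0.808, 0.589, -0.001, -0.0]
force: [0.5, 0.2, -5.3]
opening: 0.0571
finger_force: 65.3
```

```bash
cat >wt.py <<'E'
from cell import readout, optics
import numpy as np
f=[]
for i in range(10):
    f.append(readout.state()["force"]); optics.get_image("top")
print("Fz mean",np.mean(f,0).round(2),"sd",np.std(f,0).round(2))
E
python3 wt.py; python3 st.py 0.4735 0.209 0.09
python3 -c "
from cell import optics
import cv2
i=optics.get_image('top')['img'][:,:,::-1];cv2.imwrite('pics/t1.png',cv2.resize(i[110:260,70:310],None,fx=3,fy=3))"
```

```text
Fz mean [ 0.14 -0.01 -5.58] sd [0.48 0.41 0.56]
{'time': 9.95, 'tool_pos': [0.4737, 0.2096, 0.0904], 'tcp_rot': [0.8082, 0.5889, 0.0001, 0.0], 'joints': [0.3509, -0.1125, 1.6822, 0.0, 1.5716, 0.6623], 'force': [0.3476, -0.3718, -4.6181], 'wrist_torque': [-0.0161, 0.0244, -0.0151], 'opening': 0.0574, 'finger_force': 65.2941}
yaw 72.1544696307394
tool shift [-0.0006  0.      0.0004]
```

View pics/t1.png

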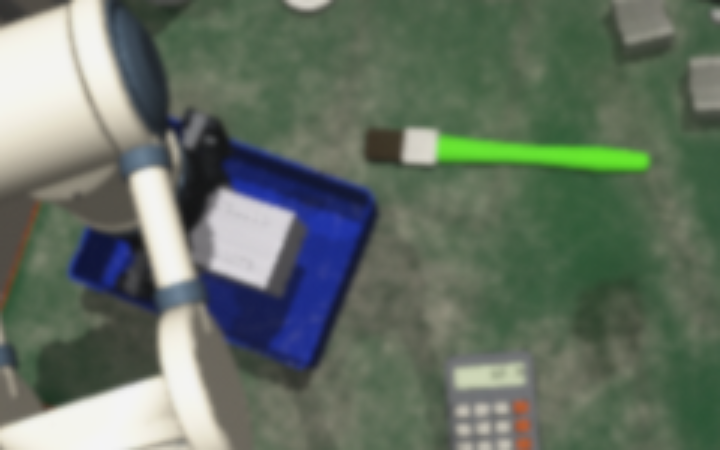

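The box is centred over the tray with its length along the tray's 210 mm side, and it weighs about 5.3 N. Now the shaking.

Emit:
play_rows(plan=[[[0.22,0,0],0],[[-0.22,0,0],0],[[0.22,0,0],0],[[-0.22,0,0],0],[[0.22,0,0],0]])

```text
time: 10.5
tool_pos: [0.4764, 0.2215, 0.0852]
tcp_rot: [0.811, 0.585, -0.007, 0.001]
force: [1.5, 1.0, -2.7]
opening: 0.0576
finger_force: 73.8
```

Emit:
play_rows(plan=[[[-0.45,0,0],0],[[0,0,0],0],[[-0.45,0,0],0],[[0,0,0],0],[[-0.22,0,0],0]])

```text
time: 11.0
tool_pos: [0.4731, 0.2125, 0.0866]
tcp_rot: [0.808, 0.59, -0.002, -0.002]
force: [0.2, -0.6, -2.5]
opening: 0.0573
finger_force: 73.7
```

```bash
python3 wt.py; python3 st.py 0.4735 0.209 0.09
```

```text
Fz mean [ 0.76 -0.09 -2.75] sd [0.96 0.85 0.35]
{'time': 11.5, 'tool_pos': [0.4738, 0.2098, 0.0908], 'tcp_rot': [0.8082, 0.5889, 0.0005, 0.0001], 'joints': [0.3511, -0.1129, 1.6819, 0.0001, 1.5715, 0.6625], 'force': [1.0224, 0.822, -2.8154], 'wrist_torque': [0.0154, 0.0324, 0.0504], 'opening': 0.0573, 'finger_force': 73.7988}
yaw 72.1599611049109
tool shift [-0.0008 -0.0001  0.0008]
```

The weight fell by about 2.6 N, which matches both rings. I'll shake once more to confirm it has stopped dropping.

Emit:
play_rows(plan=[[[0.22,0,0],0],[[-0.22,0,0],0],[[0.22,0,0],0],[[-0.22,0,0],0],[[0,0,0],0]])

```text
time: 12.0
tool_pos: [0.4704, 0.205, 0.0857]
tcp_rot: [0.809, 0.588, -0.006, 0.0]
force: [0.5, 0.7, -3.1]
opening: 0.0576
finger_force: 73.8
```

Emit:
play_rows(plan=[[[0.22,0,0],0],[[-0.22,0,0],0],[[0.22,0,0],0],[[-0.22,0,0],0],[[0,0,0],0]])

```text
time: 12.5
tool_pos: [0.4704, 0.2051, 0.0857]
tcp_rot: [0.809, 0.588, -0.006, 0.0]
force: [-0.5, 0.6, -2.2]
opening: 0.0576
finger_force: 73.8
```

```bash
python3 wt.py; python3 st.py 0.4735 0.209 0.09
```

```text
Fz mean [-0.22  0.11 -2.81] sd [0.81 0.89 0.47]
{'time': 13.0, 'tool_pos': [0.4738, 0.2095, 0.0907], 'tcp_rot': [0.8083, 0.5888, 0.0003, 0.0001], 'joints': [0.3507, -0.1129, 1.6822, -0.0001, 1.5716, 0.6623], 'force': [0.0144, 0.0764, -2.6544], 'wrist_torque': [0.0556, 0.0302, 0.0011], 'opening': 0.0573, 'finger_force': 73.8545}
yaw 72.14800144461186
tool shift [-0.0006 -0.0001  0.0007]
```

The weight holds at about 2.8 N, so the box is empty. I'll retrace the path.

Emit:
play_rows(plan=[[[0,0,-0.06],0.05],[[0,0,-0.11],0.15],[[0,0,-0.11],0.35],[[0,0,-0.11],0.55],[[0,0,-0.11],0.75]])

```text
time: 13.5
tool_pos: [0.4738, 0.2096, 0.102]
tcp_rot: [0.909, 0.417, 0.0, 0.0]
force: [-0.5, 0.6, -3.2]
opening: 0.0577
finger_force: 74.1
```

Emit:
play_rows(plan=[[[0,0,0],0.2],[[0,0,0],0.4],[[0,0,0],0.6],[[0,0,0],0.8],[[0,0,0],0.95]])

```text
time: 14.0
tool_pos: [0.4738, 0.2095, 0.1019]
tcp_rot: [0.983, 0.181, 0.0, -0.0]
force: [0.9, -0.2, -2.6]
opening: 0.0574
finger_force: 74.2
```

Emit:
play_rows(plan=[[[0,0,0],0.1],[[0,0,0],0.15],[[0,0,0],0.17],[[0,0,0],0.17],[[0,0,0],0.17]])

```text
time: 14.5
tool_pos: [0.4736, 0.2096, 0.1014]
tcp_rot: [0.99, 0.14, 0.0, -0.0]
force: [0.2, -0.4, -3.6]
opening: 0.0573
finger_force: 74.2
```

Emit:
play_rows(plan=[[[-0.03,0.08,0],0],[[-0.1,0.25,0],0],[[-0.19,0.48,0],0],[[-0.28,0.72,0],0],[[-0.379,0.968,0],0]])

```text
time: 15.0
tool_pos: [0.4637, 0.1047, 0.1013]
tcp_rot: [0.99, 0.14, 0.0, 0.0]
force: [-1.0, -0.9, -2.9]
opening: 0.0578
finger_force: 74.1
```

Emit:
play_rows(plan=[[[-0.1,0.25,0],0],[[-0.2,0.5,0],0],[[-0.29,0.75,0],0],[[-0.379,0.968,0],0]])

```text
time: 15.4
tool_pos: [0.4539, 0.0008, 0.1014]
tcp_rot: [0.99, 0.139, 0.0, 0.0]
force: [0.3, -0.0, -3.0]
opening: 0.0572
finger_force: 74.1
```

Emit:
play_rows(plan=[[[-0.08,0.21,0],0],[[-0.16,0.42,0],0],[[-0.24,0.62,0],0],[[-0.31,0.8,0],0],[[-0.37,0.95,0],0]])

```text
time: 15.9
tool_pos: [0.4445, -0.1005, 0.1014]
tcp_rot: [0.99, 0.139, 0.0, 0.0]
force: [-0.7, -0.6, -3.1]
opening: 0.0569
finger_force: 74.1
```

Emit:
play_rows(plan=[[[-0.04,0.1,0],0],[[-0.06,0.16,0],0],[[-0.074,0.187,0],0],[[-0.074,0.187,0],0],[[-0.074,0.187,0],0]])

```text
time: 16.4
tool_pos: [0.4432, -0.1185, 0.1013]
tcp_rot: [0.99, 0.14, 0.0, -0.0]
force: [-0.8, -1.1, -4.0]
opening: 0.0572
finger_force: 74.1
```

```bash
python3 st.py 0.4434 -0.119 0.012
```

```text
{'time': 16.4, 'tool_pos': [0.4432, -0.1185, 0.1013], 'tcp_rot': [0.9902, 0.1399, 0.0, -0.0002], 'joints': [-0.3358, -0.2847, 1.8126, 0.0003, 1.6138, 0.9543], 'force': [-0.7606, -1.1217, -3.9674], 'wrist_torque': [-0.0272, 0.0069, 0.0493], 'opening': 0.0572, 'finger_force': 74.0752}
yaw 16.084434929928076
tool shift [0.0001 0.0005 0.0892]
```

```bash
python3 -c "
from cell import optics
import cv2,numpy as np
a=cv2.resize(optics.get_image('side')['img'][150:260,190:290,::-1],None,fx=4,fy=4)
b=cv2.resize(optics.get_image('top')['img'][140:240,90:200,::-1],None,fx=3.6,fy=4.4)
cv2.imwrite('pics/s2.png',np.hstack([a,b]))"
```

```text
(no output)
```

View pics/s2.png

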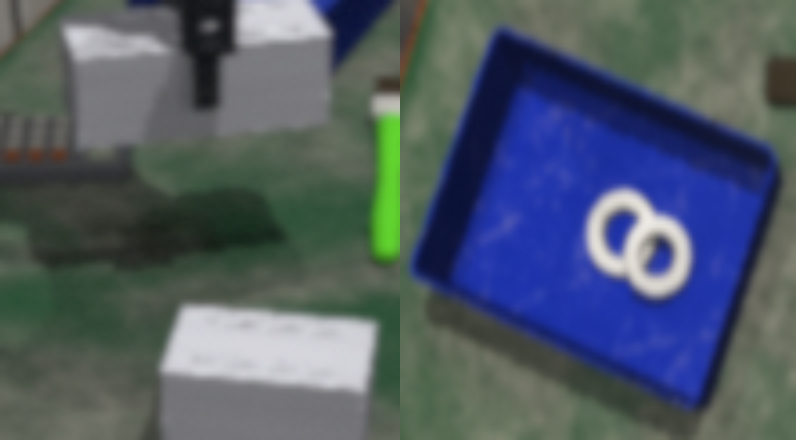

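Both rings lie in the tray, which hasn't moved, and the box hangs level. Now I'll lower it gently.

Emit:
play_rows(plan=[[[0,0,0.08],0],[[0,0,0.2],0],[[0,0,0.36],0],[[0,0,0.52],0],[[0,0,0.66],0]])

```text
time: 17.0
tool_pos: [0.4424, -0.1186, 0.0331]
tcp_rot: [0.99, 0.14, -0.001, -0.0]
force: [0.4, -0.1, -3.4]
opening: 0.0574
finger_force: 74.1
```

Emit:
play_rows(plan=[[[0,0,0.08],0],[[0,0,0.13],0],[[0,0,0.17],0],[[0,0,0.19],0],[[0,0,0.2],0]])

```text
time: 17.5
tool_pos: [0.4434, -0.1191, 0.0156]
tcp_rot: [0.99, 0.14, 0.0, 0.0]
force: [-0.2, -0.3, -3.6]
opening: 0.0575
finger_force: 74.1
```

Emit:
play_rows(plan=[[[0,0,0.01],0],[[0,0,0.02],0],[[0,0,0.03],0],[[0,0,0.03],0],[[0,0,0.03],0]])

```text
time: 18.0
tool_pos: [0.4431, -0.119, 0.0123]
tcp_rot: [0.99, 0.14, 0.0, 0.0]
force: [0.7, -0.0, -3.3]
opening: 0.0573
finger_force: 74.1
```

```bash
python3 wt.py; python3 st.py 0.4434 -0.119 0.012
```

```text
Fz mean [-0.13 -0.26 -3.01] sd [0.62 0.67 0.31]
{'time': 18.5, 'tool_pos': [0.4431, -0.119, 0.0123], 'tcp_rot': [0.9902, 0.1396, -0.0, -0.0], 'joints': [-0.3366, -0.2276, 1.9261, 0.0, 1.4432, 0.9541], 'force': [-0.5986, 0.2989, -2.8082], 'wrist_torque': [-0.0381, -0.013, -0.0076], 'opening': 0.0573, 'finger_force': 74.0738}
yaw 16.05084235619411
tool shift [0.0003 0.0001 0.0003]
```

Emit:
play_rows(plan=[[[0,0,0.004],0],[[0,0,0.007],0],[[0,0,0.01],0],[[0,0,0.01],0]])

```text
time: 18.9
tool_pos: [0.4433, -0.119, 0.012]
tcp_rot: [0.99, 0.14, 0.0, 0.0]
force: [-3.7, 0.5, 4.5]
opening: 0.0574
finger_force: 74.6
```

```bash
python3 wt.py
```

```text
Fz mean [-3.64  0.51  5.52] sd [0.31 0.51 0.54]
```

The box is down, with about 5 N of contact. Release and rise.

Emit:
play_rows(plan=[[[0,0,0],0],[[0,0,0],0],[[0,0,0],0],[[0,0,0],0],[[0,0,0],0]], grip=-1)

```text
time: 19.9
tool_pos: [0.4431, -0.119, 0.0112]
tcp_rot: [0.99, 0.14, -0.0, -0.0]
force: [-0.8, 0.6, 0.2]
opening: 0.0853
finger_force: 0.0
```

Emit:
play_rows(plan=[[[0,0,-0.08],0],[[0,0,-0.25],0],[[0,0,-0.5],0],[[0,0,-0.75],0],[[0,0,-1.0],0]])

```text
time: 20.4
tool_pos: [0.4431, -0.119, 0.1129]
tcp_rot: [0.99, 0.14, 0.0, 0.0]
force: [0.1, 0.1, 0.3]
opening: 0.0855
finger_force: 0.0
```

Emit:
play_rows(plan=[[[0,0,-0.25],0],[[0,0,-0.5],0],[[0,0,-0.75],0],[[0,0,-1.0],0],[[0,0,-1.0],0]])

```text
time: 20.9
tool_pos: [0.4444, -0.1194, 0.2162]
tcp_rot: [0.99, 0.14, 0.003, 0.002]
force: [0.1, 0.1, 0.3]
opening: 0.0855
finger_force: 0.0
```

```bash
python3 - <<'E'
from cell import readout, optics
import cv2,numpy as np
s=readout.state()
print({k:np.round(s[k],4).tolist() for k in ("time","tool_pos","force","opening")})
d=optics.get_image("wrist")
np.savez("w1.npz",p=s["tool_pos"],q=s["tcp_rot"],fx=d["fx"],fy=d["fy"],cx=d["cx"],cy=d["cy"],D=d["D"],T=d["tool_from_camera"])
cv2.imwrite("pics/w1.png",d["img"][:,:,::-1])
E
```

```text
{'time': 20.9, 'tool_pos': [0.4444, -0.1194, 0.2162], 'force': [0.0551, 0.0618, 0.3084], 'opening': 0.0855}
```

View pics/w1.png

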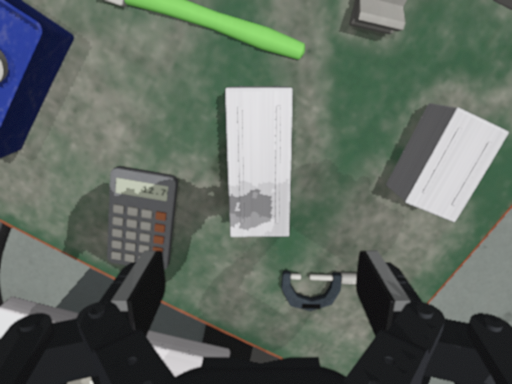

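The box stands mouth down where it was, with its corners at (225,88), (292,88), (289,236), (230,236). The gripper is clear of it, so I'm handing in.

```bash
python3 -c "
from cell import order
print(order.finish_job())"
```

```text
the job is handed in; nothing more can be done
None
```

The job was handed in at about 21 s: both rings are in the tray, the tray did not move, and the empty long box stands mouth down where it was.

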